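# Tip a press mould out of the packed row

### The arm

A 6-joint arm with a two-finger parallel gripper is mounted at the origin on the work surface. World frame = base frame: x ahead of the robot, y to its left, z up, the work surface at z = 0. Lengths are in m, angles in rad, forces in N, time in s.
With the tool pointing down it reaches from about 0.35 to 0.775 m from the base axis. Payload 7.3 kg.
Tool frame: the origin (TCP) lies on the centre line of the jaws, within the pads' length; the fingertips stand 17 mm ahead of it and the grasp point (between the pads) lies 2 mm behind it; z points along the fingers, y is the direction in which the jaws open and shut (so a half turn about z gives the same grasp; the last joint's range is limited). The gripper opens to 92 mm and grips with 3 to 60 N. Pads are 19 mm wide; open, the fingers measure 130 mm over their backs; the gripper's body (75 mm by 190 mm) begins 47 mm behind the grasp point.
Start: joints at [-1.468, 0.342, 1.524, -0, 1.275, -0.146], TCP at [0.129, -0.509, 0.244] pointing down, gripper open.
Joint ranges: [-2.53, 2.53], [-0.77, 2.02], [0.04, 2.7], [-1, 4.14], [0.28, 2.66], [-3.11, 3.11]. Speed limits (rad/s): [2.57, 2.57, 3.14, 3.14, 3.14, 3.14].

### API

Orientations are given as a unit quaternion [w, x, y, z].
In Python, from bench import sensors, vision, ticket gives the robot as it stands.
- The arm moves only by the tool apply_moves, never from a script. Its argument "targets" is a list of rows, each a list of 3 entries, a list of its own where there are three numbers: the shift along the tool's x, y, z in cm, then the turn, a rotation vector about the tool's x, y, z in rad, then the gripper command: -1 is fully open, 1 is shut, values between are in proportion. A call has 1 to 5 rows; each row shifts and turns the commanded pose from where the row before left it, along the tool's axes as they then stand; what a row does not reach is not made up. A row lasts 1/10 s, in which the tool goes at most 50 mm and 8.59 degrees, less where a joint would pass 70% of its speed; a pose out of reach is approached as far as the arm can. A call with a gripper value outside its range is refused whole. The fingers move at their own pace and stop on an object; "force" is the grip in N (left out, the last holds). Time passes only in rows, so rows that do not move let the fingers close. It gives the time, the measured TCP pose, the force and the opening at its end, in the units of the state.
- sensors.state(): the state, without advancing time (a new reading comes with each control period).
- vision.camera(name): name is "side" or "top" or "wrist"; returns a dict with "img" (384x512x3 uint8, red, green, blue), "intrinsics" (3x3 intrinsics, pixels), "R" (3x3) and "t" (3): a world point X has camera coordinates R X + t. Camera axes: x right, y down, z forward; pixel columns grow to the right and rows downward; lengths in m; the calibration is good to about 2 mm. A picture is of the moment at which its call begins. There is no depth.
- ticket.hand_in(): hands the job in, once; it reports no verdict.
The state is a dict: "t": time; "joints": joint angles; "joint_velocities": joint speeds; "effort": joint torques, N m; "tool_pos": TCP position; "eef_rot": TCP orientation; "wrist_force": force on the tool from outside, world axes, zero at the start; "moment": the same for the moment, N m; "gripper_width": opening from 0.0 (shut) to 1.0 (fully open).
Only numpy, scipy, OpenCV 4.12 (cv2) and the standard library are available. Lean on these libraries where they do the work, as an engineer would, in place of code of your own. Each camera call takes 0.05 s, during which the arm holds its last target.

### The job

Of the five plaster press moulds packed side by side in the wooden rack, take the one with the flat, oblong wooden grip (the others have round, ball or square-post grips). Tip it outward by its grip, towards the rack's low open front, until its top is clear of the rail over the back of the row, and only then lift it out; stand it upright, grip up, in the middle of the square plywood board, set down without dropping it. Leave the other four moulds standing in the rack.

Things in the scene. Friction and masses are not known exactly. Their poses are not given: they have to be found in the camera images.
- press_grip (a point): Middle of the wanted mould's flat wooden grip, 46 mm long (x) x 16 thick (y) x 40 high, on top of its plaster block. Pinch it from above across the 16 mm (along y). Axes: x front to back of the mould, y along the row, z up; in the rack parallel to the rack's. Neighbouring grips stand 50 mm away along y, at most 26 mm wide and 35 high.
- press_mid (a point): Centre of the wanted mould's white plaster block, 70 mm deep (x) x 48 wide (y) x 100 high (z); 0.3 to 0.5 kg. press_grip lies 10 mm to -x and 70 mm up from it. The lower front edge, about which it tips, is 35 mm to -x and 50 mm down. The four other moulds have equal blocks, 2 mm apart; its place in the row varies.
- rack: Fixed wooden rack, 90 mm deep (x) x 280 long (y), for the row; origin mid-underside on the table. Open front at -x, roughly to the robot. Floor 10 mm thick, front sill to 22 mm height, ends and back 60. A rail at x = 22 to 42 mm, heights 133 to 145 mm, hangs 23 mm over the plaster tops: it stops a straight lift; a mould tipped 10 degrees or more to -x clears it, tipping does not touch it.
- board: Fixed square plywood board lying on the table, 180 x 180 x 15 mm; origin at the middle of its underside, z up, so its top face is 15 mm above the origin.
Not all that is in view belongs to the job. What is shaped like the part that bears press_grip but blue or yellow is not meant.

How it is judged:
By the outcome, as a careful person would: the job done as asked, in the order asked, and still so for the second after the job is handed in, with the robot touching nothing.
It also fails if it takes over 45 s, if anything falls off the work surface, if the arm or the gripper's body presses on something with over 40 N, if the wrist force passes 120 N, or if a joint passes its speed limit or range.

## Working session

There is one attempt and no reset: what is moved stays moved. The work goes in short steps, Python scripts to look and compute and a tool call to move; the robot and the scene stay as the last step left them, time stands still between calls to the robot, and variables do not carry over. Pictures are saved under pics/ and viewed, and the job is handed in when it is done.

Besides the shell and the picture viewer there is one more tool, called after "Call:" in YAML: its name, and indented under it one key for each argument. apply_moves: Moves the arm, as the interface text tells. Its arguments: {"type":"object","properties":{"targets":{"type":"array"},"force":{"type":"number"}},"required":["targets"]}

```bash
mkdir -p pics; python3 - <<'E'
from bench import sensors, vision
import cv2,pickle
print(sensors.state())
for n in ["side","top","wrist"]:
    c=vision.camera(n); cv2.imwrite(f"pics/{n}0.png",cv2.cvtColor(c["img"],cv2.COLOR_RGB2BGR))
    pickle.dump(c,open(f"pics/{n}0.pkl","wb")); print(n,c["intrinsics"],c["R"],c["t"])
E
```

```text
{'t': 0.0, 'joints': array([-1.46798471e+00,  3.42767726e-01,  1.52501188e+00, -3.40135141e-05,
        1.27539789e+00, -1.45996801e-01]), 'joint_velocities': array([ 8.12734644e-05, -1.05334412e-03,  9.66610639e-04, -1.03545421e-03,
        2.85325151e-04, -1.51777358e-03]), 'effort': array([-1.81397656e-03, -4.31246388e+01, -2.44222319e+01,  7.14331074e-02,
        5.60276338e-02, -1.41945525e-04]), 'tool_pos': array([ 0.12925508, -0.50844837,  0.24302338]), 'eef_rot': array([-7.92585574e-04,  9.92270844e-01,  1.24088455e-01,  8.46643021e-07]), 'wrist_force': array([0.55402865, 0.34483342, 0.22628028]), 'moment': array([ 0.02141502,  0.0223656 , -0.02114868]), 'gripper_width': 0.9982458847903586}
side [[396.70121677   0.         256.97469983]
 [  0.         396.70121677 194.7984158 ]
 [  0.           0.           1.        ]] [[ 0.95067411 -0.30954467 -0.02002066]
 [-0.22998502 -0.66007765 -0.71512544]
 [ 0.20814808  0.68445569 -0.69870937]] [-0.50165717  0.21857265  0.64756608]
top [[369.84692656   0.         252.00743387]
 [  0.         369.84692656 188.29378141]
 [  0.           0.           1.        ]] [[-0.00734529 -0.99887322 -0.04688648]
 [-0.98151328  0.01616943 -0.19070979]
 [ 0.19125303  0.04461889 -0.9805261 ]] [0.01818145 0.56415319 0.63251047]
wrist [[293.29653551   0.         255.86093765]
 [  0.         293.29653551 190.40283603]
 [  0.           0.           1.        ]] [[ 0.24511766 -0.9694925  -0.00127651]
 [-0.92961965 -0.23540989  0.2835304 ]
 [-0.2751811  -0.06831163 -0.9589624 ]] [-0.52440358 -0.0340264   0.39075237]
```

View pics/side0.png

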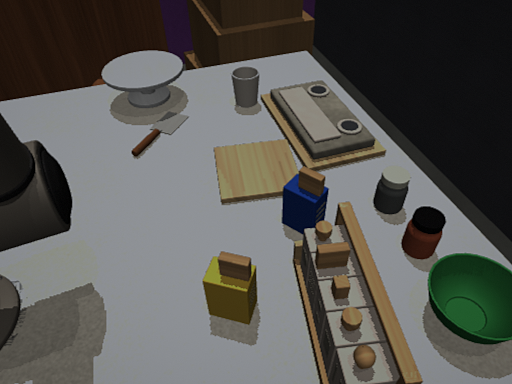

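View pics/top0.png

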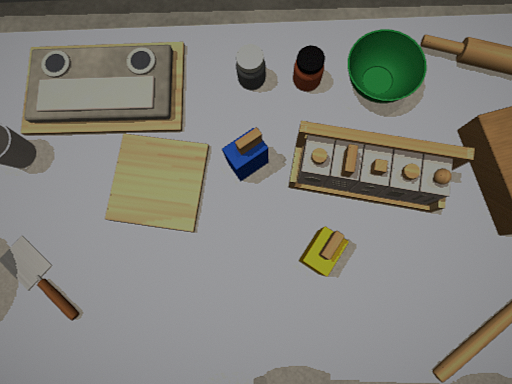

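View pics/wrist0.png

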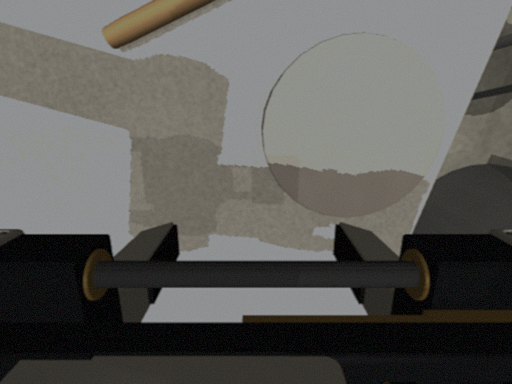

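```bash
python3 - <<'E'
import cv2
a=cv2.imread("pics/top0.png")[110:220,280:480]; cv2.imwrite("pics/topc.png",cv2.resize(a,None,fx=4,fy=4,interpolation=cv2.INTER_CUBIC))
a=cv2.imread("pics/side0.png")[190:384,280:430]; cv2.imwrite("pics/sidec.png",cv2.resize(a,None,fx=3,fy=3,interpolation=cv2.INTER_CUBIC))
a=cv2.imread("pics/top0.png")[120:240,95:220]; cv2.imwrite("pics/topb.png",cv2.resize(a,None,fx=4,fy=4,interpolation=cv2.INTER_CUBIC))
E
```

```text
(no output)
```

View pics/topc.png

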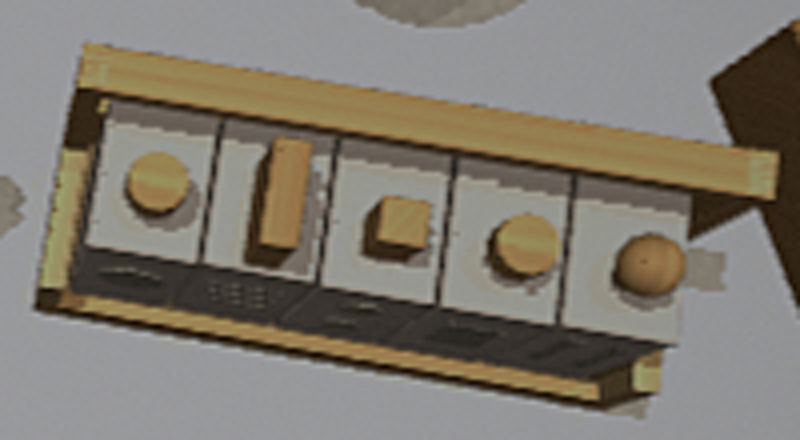

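View pics/sidec.png

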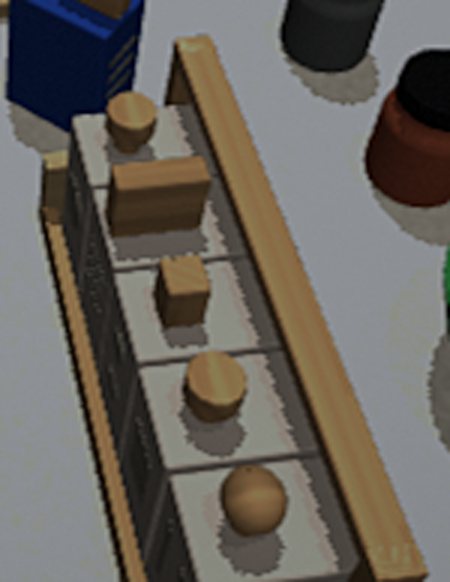

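View pics/topb.png

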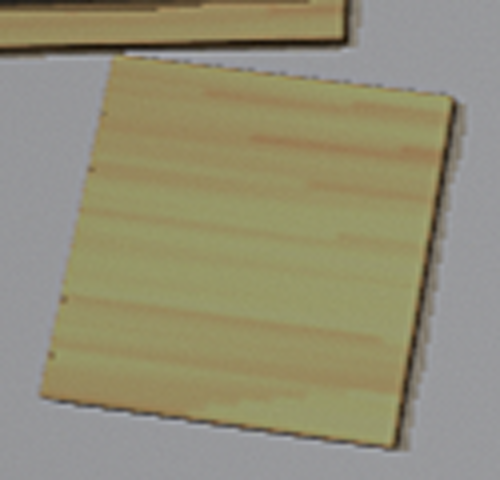

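```bash
cat > h.py <<'E'
import pickle,numpy as np
def ray(c,uv,z):
    d=np.linalg.inv(c["intrinsics"])@[uv[0],uv[1],1]; d=c["R"].T@d; o=-c["R"].T@c["t"]
    return o+d*(z-o[2])/d[2]
def proj(c,X):
    p=c["intrinsics"]@(c["R"]@np.asarray(X)+c["t"]); return p[:2]/p[2]
def crop(U,s,off): return (np.array(U)+.5)/s-.5+np.array(off)
E
python3 - <<'E'
from h import *
np.set_printoptions(precision=4,suppress=True)
t=pickle.load(open("pics/top0.pkl","rb")); s=pickle.load(open("pics/side0.pkl","rb"))
def go(c,L,sc,off,z):
    P=np.array([ray(c,crop(U,sc,off),z)[:2] for U in L]); print(P.tolist() and P, "mean",P.mean(0))
    for i in range(len(P)):
        d=P[(i+1)%len(P)]-P[i]; print("  edge",np.hypot(*d).round(4),np.degrees(np.arctan2(d[1],d[0])).round(2))
print("grip top");go(t,[(273,140),(310,142),(297,250),(259,244)],4,(280,110),.15)
print("grip side");go(s,[(108,168),(205,157),(210,177),(112,190)],3,(280,190),.15)
print("rail");go(t,[(84,44),(778,152),(775,200),(79,85)],4,(280,110),.145)
print("board");go(t,[(112,55),(453,97),(395,447),(42,397)],4,(95,120),.015)
print("block tops front edge L, R");go(t,[(88,246),(678,346)],4,(280,110),.11)
print("wanted block top");go(t,[(202,265),(318,287),(338,138),(221,118)],4,(280,110),.11)
E
```

```text
grip top
[[ 0.6149 -0.1481]
 [ 0.6138 -0.1628]
 [ 0.5692 -0.155 ]
 [ 0.572  -0.1402]] mean [ 0.5925 -0.1515]
  edge 0.0147 -94.55
  edge 0.0452 170.04
  edge 0.015 79.55
  edge 0.0437 -10.46
grip side
[[ 0.573  -0.1409]
 [ 0.6194 -0.1498]
 [ 0.6161 -0.1614]
 [ 0.5694 -0.1534]] mean [ 0.5945 -0.1514]
  edge 0.0473 -10.86
  edge 0.012 -106.22
  edge 0.0473 170.35
  edge 0.013 74.13
rail
[[ 0.6597 -0.0742]
 [ 0.6071 -0.3483]
 [ 0.5873 -0.3448]
 [ 0.6419 -0.0715]] mean [ 0.624  -0.2097]
  edge 0.2792 -100.86
  edge 0.0201 169.91
  edge 0.2787 78.7
  edge 0.018 -8.4
board
[[0.6918 0.2795]
 [0.6653 0.1022]
 [0.4889 0.1277]
 [0.5154 0.3039]] mean [0.5903 0.2033]
  edge 0.1793 -98.52
  edge 0.1782 171.76
  edge 0.1782 81.45
  edge 0.1781 -7.88
block tops front edge L, R
[[ 0.5821 -0.0762]
 [ 0.5349 -0.3179]] mean [ 0.5585 -0.197 ]
  edge 0.2462 -101.03
  edge 0.2462 78.97
wanted block top
[[ 0.5729 -0.1241]
 [ 0.5625 -0.1722]
 [ 0.6278 -0.1847]
 [ 0.6379 -0.1354]] mean [ 0.6003 -0.1541]
  edge 0.0492 -102.2
  edge 0.0665 -10.88
  edge 0.0504 78.4
  edge 0.066 170.2
```

Candidates in the top view: the flat grip in the rack at (351,160), the blue mould's at (249,140) and the yellow one's at (333,245). The other rack grips are round (320,156), square (380,167), round (411,171) and ball (442,176). The close crop confirms that (351,160) is the oblong grip on a white block, second from the left. It measures about 45×15 mm, with the rack yaw near -11°. The board at (158,182) measures 178 mm square.

First I turn the tool to line up with the rack.

Call:
apply_moves:
  targets:
    - [[0,0,0],[0,0,0.11],0.43]
    - [[0,0,0],[0,0,0.11],0.43]
    - [[0,0,0],[0,0,0.11],0.43]
    - [[0,0,0],[0,0,0.11],0.43]
    - [[0,0,0],[0,0,0],0.43]
  force: 25

```text
t: 0.65
tool_pos: [0.1293, -0.5087, 0.2435]
eef_rot: [-0.0, 0.995, -0.096, -0.0]
wrist_force: [0.4, -0.5, 0.8]
gripper_width: 0.615
```

```bash
cat >> h.py <<'E'
from scipy.spatial.transform import Rotation as Ro
def st():
    from bench import sensors
    s=sensors.state(); q=s["eef_rot"]; return s,np.array(s["tool_pos"]),Ro.from_quat([q[1],q[2],q[3],q[0]])
def togo(X):
    s,p,R=st(); d=R.inv().apply(np.array(X)-p)*100
    x=R.as_matrix()[:,0]; z=R.as_matrix()[:,2]
    print("t",s["t"],"pos",p.round(4),"yaw",np.degrees(np.arctan2(x[1],x[0])).round(2),"z",z.round(3),"w",round(s["gripper_width"]*92,1),"F",s["wrist_force"].round(1)); print("togo cm",d.round(2))
E
python3 - <<'E'
from h import *
togo([.593,-.1515,.23])
E
```

```text
t 0.65 pos [ 0.1293 -0.5087  0.2435] yaw -11.01 z [-0.     0.001 -1.   ] w 56.6 F [ 0.4 -0.5  0.8]
togo cm [ 38.7  -43.92   1.36]
```

Call:
apply_moves:
  targets:
    - [[2.58,-2.93,0],[0,0,0],0.43]
    - [[2.58,-2.93,0],[0,0,0],0.43]
    - [[2.58,-2.93,0],[0,0,0],0.43]
    - [[2.58,-2.93,0],[0,0,0],0.43]
    - [[2.58,-2.93,0],[0,0,0],0.43]

```text
t: 1.15
tool_pos: [0.2848, -0.3884, 0.2437]
eef_rot: [-0.0, 0.996, -0.094, -0.0]
wrist_force: [0.6, 0.5, 0.3]
gripper_width: 0.289
```

Call:
apply_moves:
  targets:
    - [[2.58,-2.93,0],[0,0,0],0.43]
    - [[2.58,-2.93,0],[0,0,0],0.43]
    - [[2.58,-2.93,0],[0,0,0],0.43]
    - [[2.58,-2.93,0],[0,0,0],0.43]
    - [[2.58,-2.93,0],[0,0,0],0.43]

```text
t: 1.65
tool_pos: [0.4393, -0.269, 0.2437]
eef_rot: [0.0, 0.996, -0.094, -0.0]
wrist_force: [-0.1, -0.7, -0.9]
gripper_width: 0.287
```

Call:
apply_moves:
  targets:
    - [[2.0,-2.3,0],[0,0,0],0.43]
    - [[2.0,-2.3,0],[0,0,0],0.43]
    - [[2.0,-2.3,0],[0,0,0],0.43]
    - [[1,-1,0],[0,0,0],0.43]
    - [[0,0,0],[0,0,0],0.43]

```text
t: 2.15
tool_pos: [0.5228, -0.2051, 0.2433]
eef_rot: [-0.0, 0.996, -0.093, -0.0]
wrist_force: [-0.6, 0.3, -0.0]
gripper_width: 0.285
```

```bash
python3 - <<'E'
from h import *
from bench import vision
import cv2
togo([.593,-.1515,.133])
c=vision.camera("wrist"); cv2.imwrite("pics/wrist1.png",cv2.cvtColor(c["img"],cv2.COLOR_RGB2BGR)); pickle.dump(c,open("pics/wrist1.pkl","wb"))
E
```

```text
t 2.15 pos [ 0.5228 -0.2051  0.2433] yaw -10.72 z [-0.  0. -1.] w 26.2 F [-0.6  0.3 -0. ]
togo cm [ 5.9  -6.57 11.03]
```

View pics/wrist1.png

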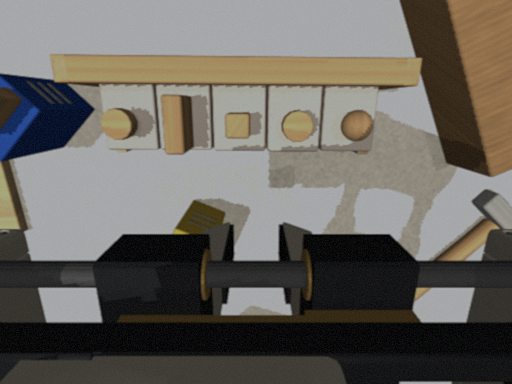

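```bash
python3 - <<'E'
import cv2
a=cv2.imread("pics/wrist1.png")[45:165,45:245]; cv2.imwrite("pics/w1c.png",cv2.resize(a,None,fx=4,fy=4,interpolation=cv2.INTER_CUBIC))
E
```

```text
(no output)
```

View pics/w1c.png

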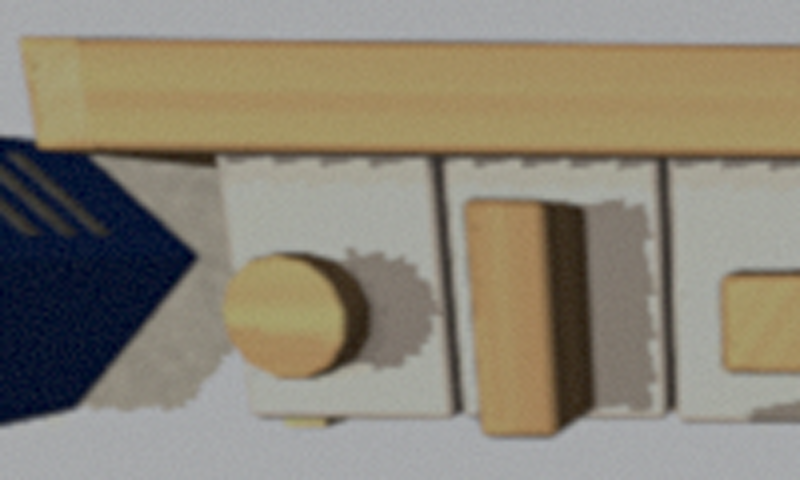

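```bash
python3 - <<'E'
from h import *
c=pickle.load(open("pics/wrist1.pkl","rb"))
P=np.array([ray(c,crop(U,4,(45,45)),.15)[:2] for U in [(466,201),(545,202),(556,436),(482,434)]]);print(P.round(4),P.mean(0))
for i in range(4):
    d=P[(i+1)%4]-P[i]; print(np.hypot(*d).round(4),np.degrees(np.arctan2(d[1],d[0])).round(1))
E
```

```text
[[ 0.6187 -0.1499]
 [ 0.6157 -0.1645]
 [ 0.572  -0.1552]
 [ 0.5752 -0.1407]] [ 0.59539517 -0.15256624]
0.015 -101.5
0.0446 167.9
0.0148 77.7
0.0444 -11.9
```

Call:
apply_moves:
  targets:
    - [[2.0,-2.2,0],[0,0,0.005],0.43]
    - [[2.0,-2.2,0],[0,0,0],0.43]
    - [[2.0,-2.15,0],[0,0,0],0.43]
    - [[0,0,0],[0,0,0],0.43]
    - [[0,0,0],[0,0,0],0.43]

```text
t: 2.7
tool_pos: [0.5927, -0.1543, 0.2434]
eef_rot: [0.0, 0.995, -0.098, -0.001]
wrist_force: [-1.0, -0.4, -0.2]
gripper_width: 0.283
```

```bash
python3 - <<'E'
from h import *
from bench import vision
import cv2
togo([.594,-.152,.133])
for n in ("wrist","top"):
    c=vision.camera(n); cv2.imwrite(f"pics/{n}2.png",cv2.cvtColor(c["img"],cv2.COLOR_RGB2BGR)); pickle.dump(c,open(f"pics/{n}2.pkl","wb"))
E
```

```text
t 2.7 pos [ 0.5927 -0.1543  0.2434] yaw -11.22 z [-0.001 -0.    -1.   ] w 26.0 F [-1.  -0.4 -0.2]
togo cm [ 0.1  -0.25 11.04]
```

View pics/wrist2.png

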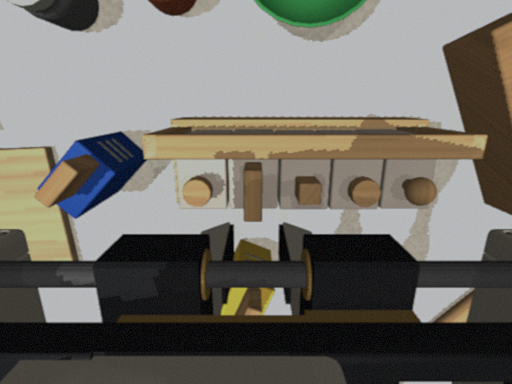

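The flat grip (253,192) sits just left of the jaw centre (about 256), which agrees with the 2.5 mm still to go. Next is the descent.

Call:
apply_moves:
  targets:
    - [[0.1,-0.25,1],[0,0,0],0.43]
    - [[0,0,2.5],[0,0,0],0.43]
    - [[0,0,2.5],[0,0,0],0.43]
    - [[0,0,1],[0,0,0],0.43]
    - [[0,0,0],[0,0,0],0.43]

```text
t: 3.3
tool_pos: [0.5938, -0.1511, 0.172]
eef_rot: [-0.0, 0.995, -0.098, -0.002]
wrist_force: [0.6, 0.8, 0.4]
gripper_width: 0.284
```

Call:
apply_moves:
  targets:
    - [[0,0,1],[0,0,0],0.43]
    - [[0,0,1],[0,0,0],0.43]
    - [[0,0,1],[0,0,0],0.43]
    - [[0,0,1],[0,0,0],0.43]
    - [[0,0,0],[0,0,0],0.43]

```text
t: 3.8
tool_pos: [0.5941, -0.1507, 0.1319]
eef_rot: [-0.0, 0.995, -0.098, -0.001]
wrist_force: [0.6, 1.2, -0.6]
gripper_width: 0.283
```

```bash
python3 - <<'E'
from h import *
from bench import vision
import cv2
togo([.594,-.152,.133])
c=vision.camera("side")["img"]
cv2.imwrite("pics/side3.png",cv2.resize(cv2.cvtColor(c,cv2.COLOR_RGB2BGR)[130:384,220:480],None,fx=2.3,fy=2.3,interpolation=cv2.INTER_CUBIC))
E
```

```text
t 3.8 pos [ 0.5941 -0.1507  0.1319] yaw -11.24 z [-0.003  0.001 -1.   ] w 26.1 F [ 0.6  1.2 -0.6]
togo cm [ 0.01  0.13 -0.11]
```

View pics/side3.png

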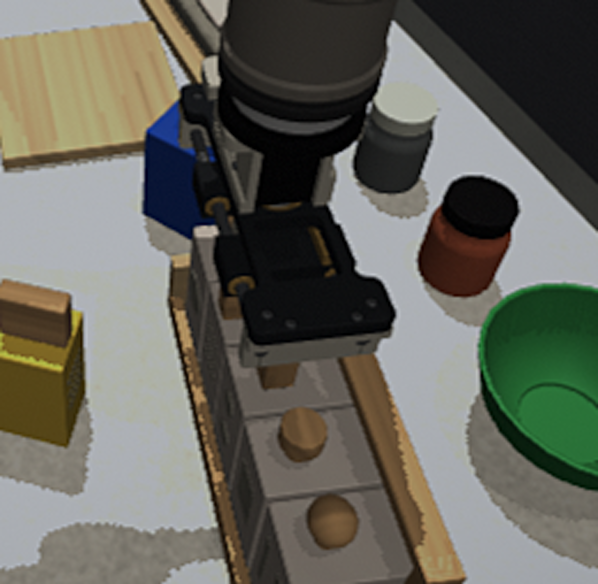

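Nothing is touching, so I centre by 1 mm and close.

Call:
apply_moves:
  targets:
    - [[0,0.1,0],[0,0,0],0.43]
    - [[0,0,0],[0,0,0],0.7]
    - [[0,0,0],[0,0,0],1]
    - [[0,0,0],[0,0,0],1]
    - [[0,0,0],[0,0,0],1]
  force: 30

```text
t: 4.35
tool_pos: [0.595, -0.1522, 0.1342]
eef_rot: [0.0, 0.995, -0.098, 0.0]
wrist_force: [-0.2, 0.5, 3.1]
gripper_width: 0.175
```

```bash
python3 - <<'E'
from h import *
togo([.594,-.152,.133])
# pivot in tool frame: TCP relative: grip mid z=.130; TCP z .132
for d in (1.5,):
    a=np.radians(d); p=np.array([-.025,0,.122])
    for sgn in (1,-1):
        R=Ro.from_rotvec([0,sgn*a,0]); print(sgn,((p-R.apply(p))*100).round(3), sgn*a)
E
```

```text
t 4.35 pos [ 0.595  -0.1522  0.1342] yaw -11.24 z [ 0.001 -0.001 -1.   ] w 16.1 F [-0.2  0.5  3.1]
togo cm [-0.11  0.    0.12]
1 [-0.32   0.    -0.061] 0.026179938779914945
-1 [0.319 0.    0.07 ] -0.026179938779914945
```

Call:
apply_moves:
  targets:
    - [[-0.32,0,-0.063],[0,0.0262,0],1]
    - [[-0.32,0,-0.063],[0,0.0262,0],1]
    - [[-0.32,0,-0.063],[0,0.0262,0],1]
    - [[-0.32,0,-0.063],[0,0.0262,0],1]
    - [[0,0,0],[0,0,0],1]

```text
t: 4.85
tool_pos: [0.5817, -0.1494, 0.1361]
eef_rot: [0.005, 0.994, -0.098, 0.052]
wrist_force: [1.3, 0.3, -0.7]
gripper_width: 0.171
```

```bash
python3 - <<'E'
from h import *
from bench import vision
import cv2
togo([.594,-.152,.133])
c=vision.camera("side")["img"]
cv2.imwrite("pics/side4.png",cv2.resize(cv2.cvtColor(c,cv2.COLOR_RGB2BGR)[130:384,220:480],None,fx=2.3,fy=2.3,interpolation=cv2.INTER_CUBIC))
E
```

```text
t 4.85 pos [ 0.5817 -0.1494  0.1361] yaw -11.25 z [ 0.103 -0.021 -0.994] w 15.7 F [ 1.3  0.3 -0.7]
togo cm [1.21 0.01 0.44]
```

View pics/side4.png

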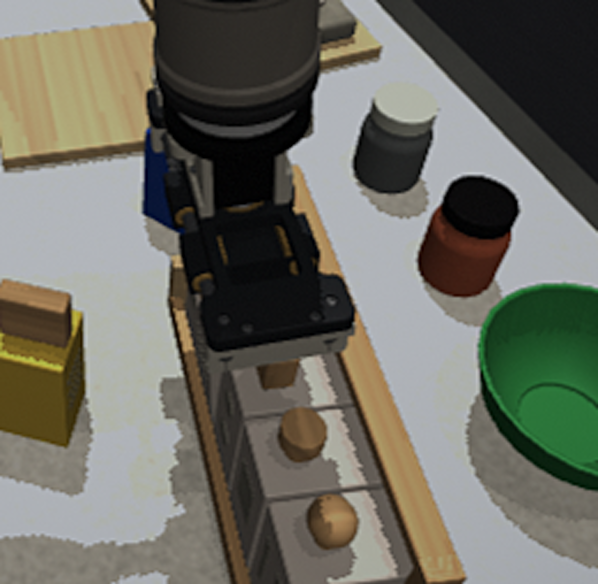

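The gripper is tipped about 6° with little force and the other moulds are still. I continue to 15°.

Call:
apply_moves:
  targets:
    - [[-0.32,0,-0.063],[0,0.0262,0],1]
    - [[-0.32,0,-0.063],[0,0.0262,0],1]
    - [[-0.32,0,-0.063],[0,0.0262,0],1]
    - [[0,0,0],[0,0,0],1]

```text
t: 5.3
tool_pos: [0.5724, -0.1476, 0.1366]
eef_rot: [0.009, 0.991, -0.098, 0.091]
wrist_force: [0.1, -0.9, 0.3]
gripper_width: 0.173
```

Call:
apply_moves:
  targets:
    - [[-0.32,0,-0.063],[0,0.0262,0],1]
    - [[-0.32,0,-0.063],[0,0.0262,0],1]
    - [[-0.32,0,-0.063],[0,0.0262,0],1]
    - [[0,0,0],[0,0,0],1]
    - [[0,0,0],[0,0,0],1]

```text
t: 5.8
tool_pos: [0.5635, -0.1459, 0.1364]
eef_rot: [0.013, 0.987, -0.097, 0.13]
wrist_force: [-1.0, -0.5, 1.1]
gripper_width: 0.171
```

```bash
python3 - <<'E'
from h import *
from bench import vision
import cv2
togo([.594,-.152,.133])
s,p,R=st(); print("up in tool", R.inv().apply([0,0,1]).round(3))
for n in("wrist","top"):
  c=vision.camera(n)["img"]
  cv2.imwrite(f"pics/{n}5.png",cv2.cvtColor(c,cv2.COLOR_RGB2BGR))
E
```

```text
t 5.8 pos [ 0.5635 -0.1459  0.1364] yaw -11.25 z [ 0.253 -0.05  -0.966] w 15.8 F [-1.  -0.5  1.1]
togo cm [2.92 0.01 1.13]
up in tool [ 0.258  0.    -0.966]
```

View pics/wrist5.png

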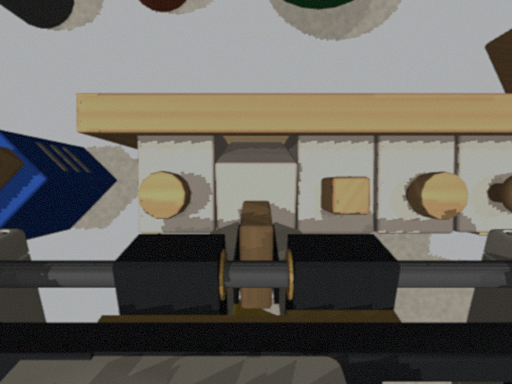

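View pics/top5.png

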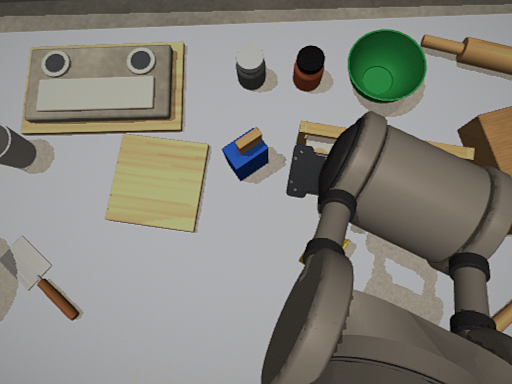

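The block's top back edge (row ~163) has moved clear of the rail's front edge (row ~133), with the tip at 15°. Now the straight lift.

Call:
apply_moves:
  targets:
    - [[0.2,0,-0.77],[0,0,0],1]
    - [[0.2,0,-0.77],[0,0,0],1]
    - [[0.2,0,-0.77],[0,0,0],1]
    - [[0.2,0,-0.77],[0,0,0],1]
    - [[0,0,0],[0,0,0],1]

```text
t: 6.4
tool_pos: [0.5634, -0.1459, 0.1696]
eef_rot: [0.013, 0.987, -0.097, 0.131]
wrist_force: [-0.4, 0.4, -3.7]
gripper_width: 0.174
```

```bash
python3 - <<'E'
from h import *
from bench import vision
import cv2
togo([.5635,-.1459,.29])
c=vision.camera("side")["img"]
cv2.imwrite("pics/side6.png",cv2.resize(cv2.cvtColor(c,cv2.COLOR_RGB2BGR)[130:384,220:480],None,fx=2.3,fy=2.3,interpolation=cv2.INTER_CUBIC))
E
```

```text
t 6.4 pos [ 0.5634 -0.1459  0.1696] yaw -11.23 z [ 0.256 -0.052 -0.965] w 16.0 F [-0.4  0.4 -3.7]
togo cm [ 3.160e+00  1.000e-02 -1.162e+01]
```

View pics/side6.png

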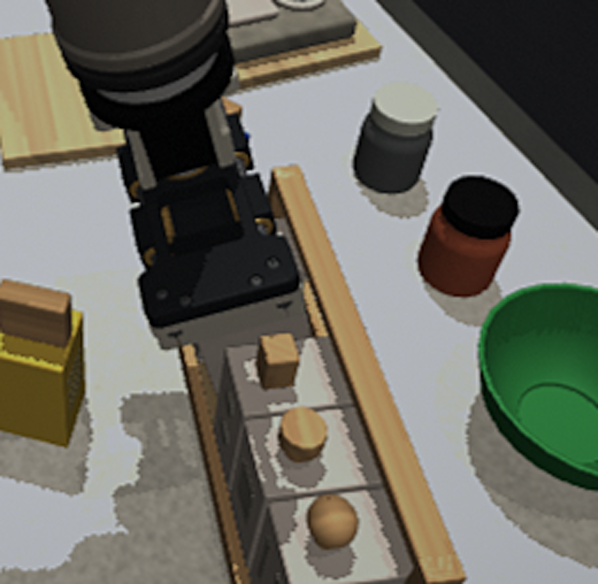

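Call:
apply_moves:
  targets:
    - [[0.52,0,-1.93],[0,0,0],1]
    - [[0.78,0,-2.9],[0,0,0],1]
    - [[0.78,0,-2.9],[0,0,0],1]
    - [[0.78,0,-2.9],[0,0,0],1]
    - [[0.78,0,-2.9],[0,0,0],1]

```text
t: 6.95
tool_pos: [0.5624, -0.1455, 0.3087]
eef_rot: [0.013, 0.987, -0.097, 0.129]
wrist_force: [1.7, -0.3, -3.5]
gripper_width: 0.173
```

Call:
apply_moves:
  targets:
    - [[0.52,0,-1.93],[0,-0.0524,0],1]
    - [[0,0,0],[0,-0.0524,0],1]
    - [[0,0,0],[0,-0.0524,0],1]
    - [[0,0,0],[0,-0.0524,0],1]
    - [[0,0,0],[0,-0.0524,0],1]

```text
t: 7.45
tool_pos: [0.5628, -0.1456, 0.3278]
eef_rot: [-0.0, 0.995, -0.098, -0.001]
wrist_force: [-0.2, -0.1, -3.3]
gripper_width: 0.172
```

```bash
python3 - <<'E'
from h import *
from bench import vision
import cv2
# board: mean of top; block centre at board centre => grip = centre - 10mm along tool x; yaw kept?
togo([.58,.205,.33])
for n in("side","wrist"):
  c=vision.camera(n);pickle.dump(c,open(f"pics/{n}7.pkl","wb"))
  cv2.imwrite(f"pics/{n}7.png",cv2.cvtColor(c["img"],cv2.COLOR_RGB2BGR))
E
```

```text
t 7.45 pos [ 0.5628 -0.1456  0.3278] yaw -11.25 z [-0.002  0.    -1.   ] w 15.8 F [-0.2 -0.1 -3.3]
togo cm [ -5.15 -34.73  -0.21]
```

View pics/side7.png

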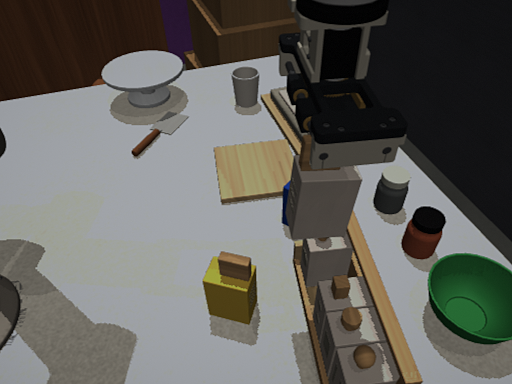

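View pics/wrist7.png

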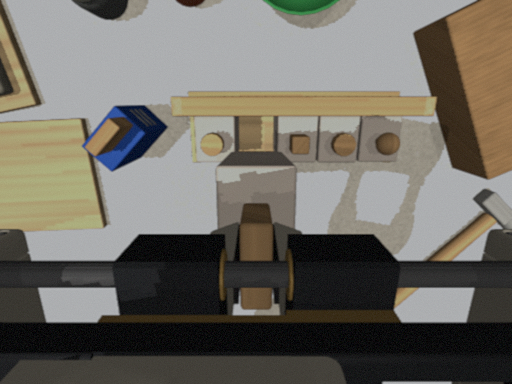

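```bash
python3 - <<'E'
from h import *
import cv2
c=pickle.load(open("pics/wrist7.pkl","rb")); s,p,R=st()
im=cv2.cvtColor(c["img"],cv2.COLOR_RGB2BGR)
for z in (.024,.124):
    for y in(-.024,.024): print(z,y,proj(c,p+R.apply([.045,y,z])).round(1))
a=im[130:240,195:315]; cv2.imwrite("pics/w7c.png",cv2.resize(a,None,fx=5,fy=5,interpolation=cv2.INTER_CUBIC))
s=pickle.load(open("pics/side7.pkl","rb"))
for z in (.024,.124):
  for x in(.045,-.025):
    for y in(-.024,.024): print("side",x,y,z,proj(s,p+R.apply([x,y,z])).round(1))
a=s["img"][120:260,200:370,::-1]; cv2.imwrite("pics/s7c.png",cv2.resize(a,None,fx=4,fy=4,interpolation=cv2.INTER_CUBIC))
E
```

```text
0.024 -0.024 [214.1 162.7]
0.024 0.024 [298.4 162.6]
0.124 -0.024 [229.3 140.8]
0.124 0.024 [282.9 140.7]
side 0.045 -0.024 0.024 [353.2 151. ]
side 0.045 0.024 0.024 [365.8 177.6]
side -0.025 -0.024 0.024 [295.4 156.2]
side -0.025 0.024 0.024 [303.6 183.5]
side 0.045 -0.024 0.124 [342.2 208.8]
side 0.045 0.024 0.124 [352.3 235.6]
side -0.025 -0.024 0.124 [291.8 213.9]
side -0.025 0.024 0.124 [298.6 241.3]
```

View pics/w7c.png

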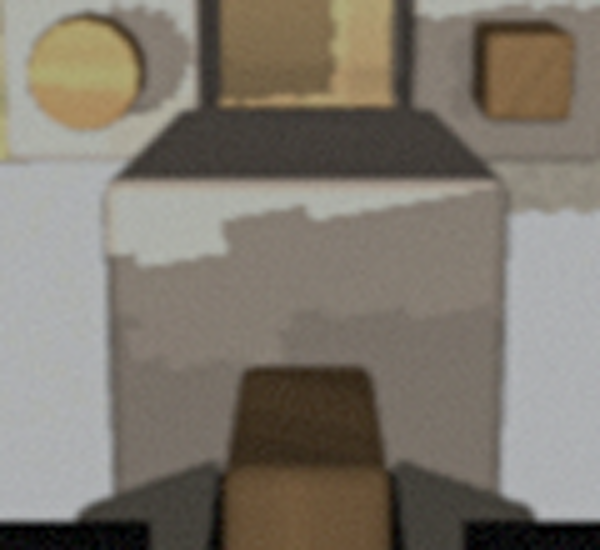

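View pics/s7c.png

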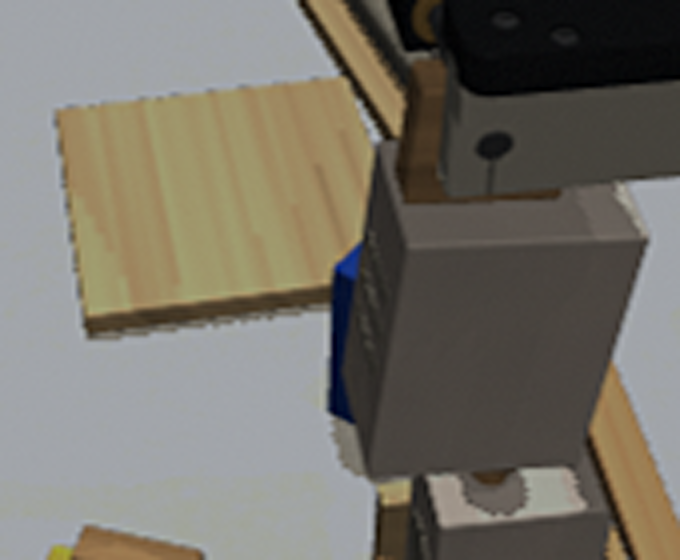

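The picture shows the block hanging a few degrees off the gripper's axis, with its bottom swung to -x, so I fit the slip.

```bash
cat > fit.py <<'E'
from h import *
from scipy.optimize import least_squares
def model(v,pt):  # pt relative to grip mid in tool axes; slip v=(theta deg about tool y, dx,dy,dz mm)
    return Ro.from_rotvec([0,np.radians(v[0]),0]).apply(pt)+np.array(v[1:4])/1000
def fit(obs,p,R,camw=0):
    def f(v):
        r=[]
        for c,pt,uv,off in obs:
            r+=list(proj(c,p+R.apply(model(v,pt)))+ (np.array(v[4+2*off:6+2*off])) -uv)
        return np.r_[r,np.array(v[4:])/2,np.array(v[1:4])/5]
    s=least_squares(f,[0]*8); return s
E
python3 - <<'E'
from fit import *
w=pickle.load(open("pics/wrist7.pkl","rb"));s=pickle.load(open("pics/side7.pkl","rb"))
_,p,R=st()
W=lambda U:crop(U,5,(195,130)); S=lambda U:crop(U,4,(200,120))
T=.020;B=.120
obs=[(w,[.045,-.024,T],W((108,181)),0),(w,[.045,.024,T],W((503,181)),0),(w,[.045,-.024,B],W((187,110)),0),(w,[.045,.024,B],W((438,110)),0),
(s,[-.025,.024,T],S((406,245)),1),(s,[.045,.024,T],S((647,240)),1),(s,[-.025,.024,B],S((372,478)),1),(s,[.045,.024,B],S((583,465)),1),(s,[-.025,-.024,T],S((382,145)),1)]
r=fit(obs,p,R); print(r.x.round(2)); print(r.fun.round(1))
for o in (0,1):
    r=fit([x for x in obs if x[3]==o],p,R); print(o,r.x.round(2))
E
```

```text
[-3.96 -1.5  -1.72  8.51  2.46  0.88  1.21 -2.58]
[-0.6  0.2  0.8  0.1 -1.1 -0.2  0.3 -0.3  0.7  1.   1.4 -0.4 -0.7  0.6
 -0.5  0.6 -1.2 -1.2  1.2  0.4  0.6 -1.3 -0.3 -0.3  1.7]
0 [-4.43 -2.02 -1.    8.68  1.52 -0.31  0.    0.  ]
1 [-3.45 -0.36 -4.98  7.15  0.   -0.    0.41  0.13]
```

Call:
apply_moves:
  targets:
    - [[0,0,0],[0,0.035,0],1]
    - [[0,0,0],[0,0.035,0],1]
    - [[0,0,0],[0,0,-0.05],1]
    - [[0,0,0],[0,0,0],1]

```text
t: 7.95
tool_pos: [0.5625, -0.1455, 0.3282]
eef_rot: [0.004, 0.997, -0.073, 0.035]
wrist_force: [-0.1, -0.3, -3.9]
gripper_width: 0.172
```

```bash
python3 - <<'E'
from h import *
togo([.581,.204,.33])
E
```

```text
t 7.95 pos [ 0.5625 -0.1455  0.3282] yaw -8.34 z [ 0.07  -0.014 -0.997] w 15.8 F [-0.1 -0.3 -3.9]
togo cm [ -3.22 -34.85  -0.54]
```

Call:
apply_moves:
  targets:
    - [[-0.15,-1.5,0],[0,0,0],1]
    - [[-0.28,-3,0],[0,0,0],1]
    - [[-0.28,-3,0],[0,0,0],1]
    - [[-0.28,-3,0],[0,0,0],1]
    - [[-0.28,-3,0],[0,0,0],1]

```text
t: 8.45
tool_pos: [0.5698, -0.0081, 0.3266]
eef_rot: [0.004, 0.997, -0.073, 0.035]
wrist_force: [0.1, -0.3, -2.7]
gripper_width: 0.171
```

Call:
apply_moves:
  targets:
    - [[-0.28,-3,0],[0,0,0],1]
    - [[-0.28,-3,0],[0,0,0],1]
    - [[-0.28,-3,0],[0,0,0],1]
    - [[-0.28,-3,0],[0,0,0],1]
    - [[-0.28,-3,0],[0,0,0],1]

```text
t: 8.95
tool_pos: [0.5776, 0.1425, 0.3251]
eef_rot: [0.004, 0.997, -0.073, 0.035]
wrist_force: [0.4, 0.3, -4.5]
gripper_width: 0.175
```

Call:
apply_moves:
  targets:
    - [[-0.28,-3,0],[0,0,0],1]
    - [[-0.2,-2,0],[0,0,0],1]
    - [[-0.1,-1.3,0],[0,0,0],1]
    - [[0,0,0],[0,0,0],1]
    - [[0,0,0],[0,0,0],1]

```text
t: 9.45
tool_pos: [0.5814, 0.2031, 0.3244]
eef_rot: [0.005, 0.997, -0.073, 0.035]
wrist_force: [0.3, 0.6, -3.4]
gripper_width: 0.171
```

```bash
python3 - <<'E'
from h import *
from bench import vision
import cv2
togo([.581,.204,.165])
for n in("side","wrist","top"):
  c=vision.camera(n);pickle.dump(c,open(f"pics/{n}8.pkl","wb"))
  cv2.imwrite(f"pics/{n}8.png",cv2.cvtColor(c["img"],cv2.COLOR_RGB2BGR))
E
```

```text
t 9.45 pos [0.5814 0.2031 0.3244] yaw -8.37 z [ 0.068 -0.014 -0.998] w 15.7 F [ 0.3  0.6 -3.4]
togo cm [-1.17 -0.15 15.9 ]
```

View pics/side8.png

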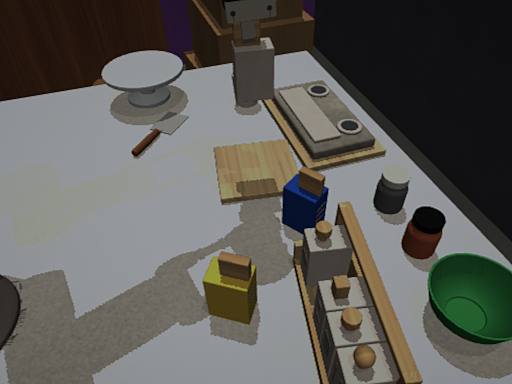

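View pics/wrist8.png

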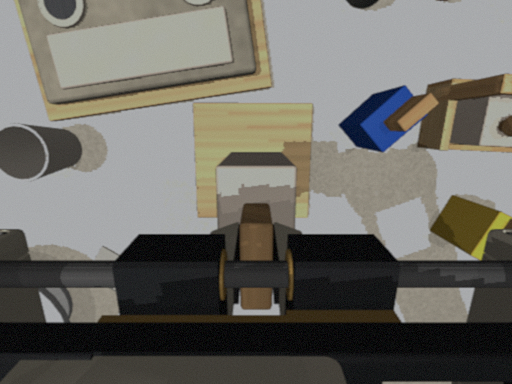

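View pics/top8.png

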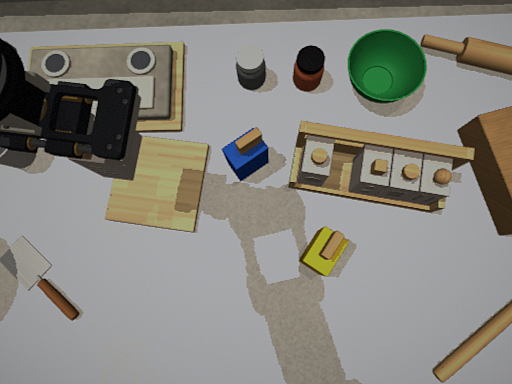

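```bash
python3 - <<'E'
import cv2
b=cv2.imread("pics/wrist8.png")[95:225,185:325]; cv2.imwrite("pics/w8c.png",cv2.resize(b,None,fx=5,fy=5,interpolation=cv2.INTER_CUBIC))
b=cv2.imread("pics/side8.png")[30:210,200:310]; cv2.imwrite("pics/s8c.png",cv2.resize(b,None,fx=3.3,fy=3.3,interpolation=cv2.INTER_CUBIC)) if 0 else cv2.imwrite("pics/s8c.png",cv2.resize(b[:80],None,fx=6,fy=6,interpolation=cv2.INTER_CUBIC))
E
```

```text
(no output)
```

View pics/w8c.png

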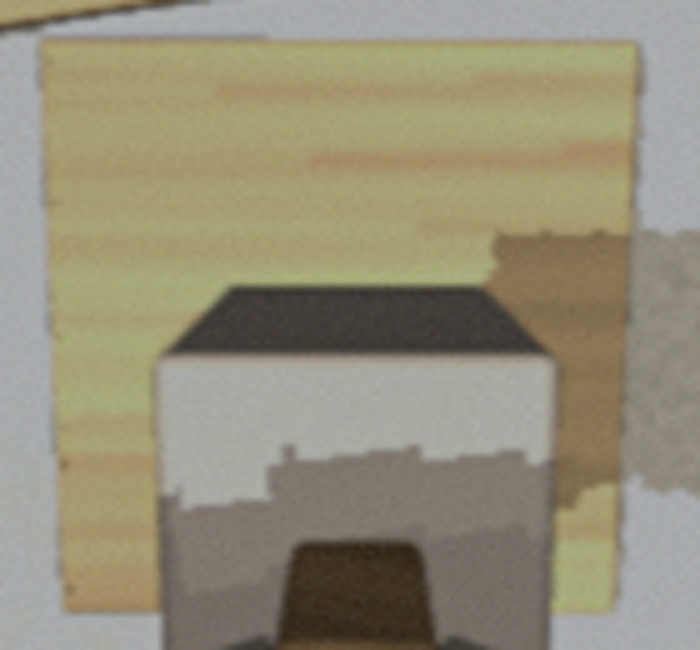

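View pics/s8c.png

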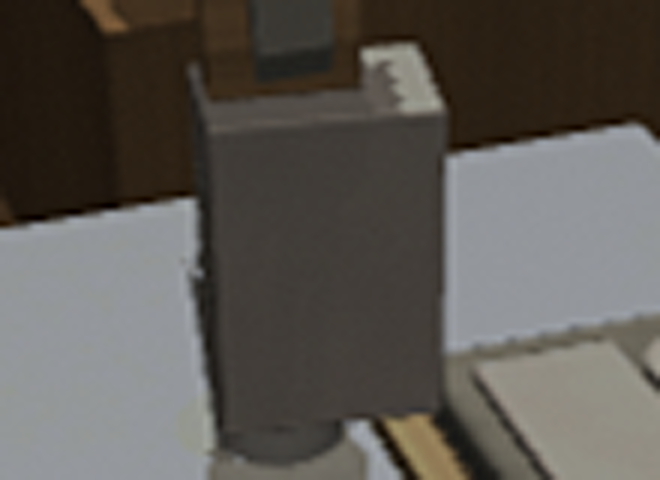

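```bash
python3 - <<'E'
from fit import *
w=pickle.load(open("pics/wrist8.pkl","rb"));s=pickle.load(open("pics/side8.pkl","rb"))
_,p,R=st()
W=lambda U:crop(U,5,(185,95)); S=lambda U:crop(U,6,(200,30))
P=np.array([ray(w,W(U),.015)[:2] for U in [(42,41),(637,42),(615,611),(64,611)]]); print("board",P.round(4),P.mean(0).round(4))
for i in range(4):
    d=P[(i+1)%4]-P[i]; print(np.hypot(*d).round(4),np.degrees(np.arctan2(d[1],d[0])).round(1))
T=.020;B=.120
obs=[(w,[.045,-.024,T],W((158,354)),0),(w,[.045,.024,T],W((553,354)),0),(w,[.045,-.024,B],W((233,287)),0),(w,[.045,.024,B],W((487,287)),0),
(s,[-.025,.024,T],S((211,131)),1),(s,[.045,.024,T],S((445,112)),1),(s,[-.025,.024,B],S((222,430)),1),(s,[.045,.024,B],S((438,410)),1)]
def rep(r):
    g=p+R.apply(r.x[1:4]/1000); Rb=R*Ro.from_rotvec([0,np.radians(r.x[0]),0]); c=p+R.apply(model(r.x,[.010,0,.070]))
    print(r.x.round(2),"block axis",Rb.apply([0,0,1]).round(3),"centre",c.round(4),"bottom",(p+R.apply(model(r.x,[.010,0,.120])))[2].round(4))
rep(fit(obs,p,R))
for o in (0,1): rep(fit([x for x in obs if x[3]==o],p,R))
E
```

```text
board [[0.6946 0.2793]
 [0.6682 0.1039]
 [0.4927 0.1299]
 [0.5193 0.3066]] [0.5937 0.2049]
0.1774 -98.6
0.1774 171.6
0.1787 81.4
0.1774 -8.8
[-4.72 -1.39 -1.32  7.41  1.31 -0.53 -0.07 -2.42] block axis [-0.013 -0.002 -1.   ] centre [0.59   0.2021 0.2471] bottom 0.1971
[-4.59 -1.57 -1.07  8.5   0.97 -0.32  0.    0.  ] block axis [-0.01  -0.002 -1.   ] centre [0.59   0.2018 0.246 ] bottom 0.196
[-4.96 -0.31 -2.46  3.77 -0.   -0.   -0.2  -0.34] block axis [-0.017 -0.001 -1.   ] centre [0.5907 0.2031 0.2508] bottom 0.2008
```

Call:
apply_moves:
  targets:
    - [[0.15,-0.2,0],[0,0.012,0],1]
    - [[-0.24,0,2.99],[0,0,0],1]
    - [[-0.24,0,2.99],[0,0,0],1]
    - [[-0.24,0,2.99],[0,0,0],1]
    - [[-0.24,0,2.99],[0,0,0],1]

```text
t: 10.1
tool_pos: [0.5836, 0.2041, 0.2039]
eef_rot: [0.005, 0.996, -0.073, 0.041]
wrist_force: [0.8, 0.2, -3.3]
gripper_width: 0.17
```

Call:
apply_moves:
  targets:
    - [[-0.2,0,2.5],[0,0,0],1]
    - [[-0.08,0,1],[0,0,0],1]
    - [[0,0,0],[0,0,0],1]
    - [[0,0,0],[0,0,0],1]

```text
t: 10.5
tool_pos: [0.5844, 0.2045, 0.171]
eef_rot: [0.004, 0.996, -0.073, 0.042]
wrist_force: [0.9, -0.3, -2.4]
gripper_width: 0.173
```

```bash
python3 - <<'E'
from h import *
from bench import vision
import cv2
togo([.583,.205,.15])
for n in("side","wrist"):
  c=vision.camera(n);pickle.dump(c,open(f"pics/{n}9.pkl","wb"))
  cv2.imwrite(f"pics/{n}9.png",cv2.cvtColor(c["img"],cv2.COLOR_RGB2BGR))
b=cv2.imread("pics/side9.png")[70:210,195:325]; cv2.imwrite("pics/s9c.png",cv2.resize(b,None,fx=4,fy=4,interpolation=cv2.INTER_CUBIC))
E
```

```text
t 10.5 pos [0.5844 0.2045 0.171 ] yaw -8.39 z [ 0.083 -0.015 -0.996] w 15.9 F [ 0.9 -0.3 -2.4]
togo cm [-0.33 -0.03  2.08]
```

View pics/s9c.png

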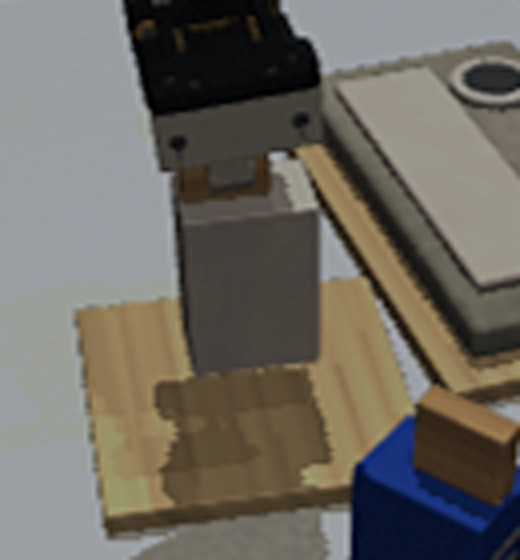

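View pics/wrist9.png

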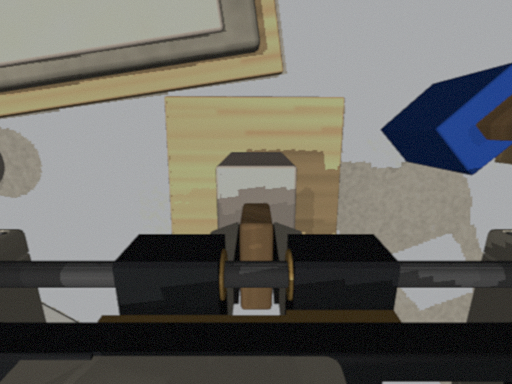

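The block is upright over the board with about 2.8 cm left to go. I'll descend slowly and watch for contact.

Call:
apply_moves:
  targets:
    - [[-0.08,0,0.99],[0,0,0],1]
    - [[-0.06,0,0.7],[0,0,0],1]
    - [[-0.02,0,0.3],[0,0,0],1]
    - [[0,0,0],[0,0,0],1]
    - [[0,0,0],[0,0,0],1]

```text
t: 11.1
tool_pos: [0.5836, 0.2044, 0.1496]
eef_rot: [0.005, 0.996, -0.073, 0.041]
wrist_force: [1.1, -0.1, -2.3]
gripper_width: 0.173
```

Call:
apply_moves:
  targets:
    - [[-0.02,0,0.2],[0,0,0],1]
    - [[0,0,0],[0,0,0],1]
    - [[-0.01,0,0.1],[0,0,0],1]
    - [[0,0,0],[0,0,0],1]

```text
t: 11.5
tool_pos: [0.5835, 0.2044, 0.1466]
eef_rot: [0.005, 0.996, -0.073, 0.041]
wrist_force: [0.6, 0.9, -3.5]
gripper_width: 0.172
```

Call:
apply_moves:
  targets:
    - [[-0.01,0,0.1],[0,0,0],1]
    - [[0,0,0],[0,0,0],1]
    - [[-0.01,0,0.1],[0,0,0],1]
    - [[0,0,0],[0,0,0],1]

```text
t: 11.9
tool_pos: [0.5834, 0.2044, 0.1444]
eef_rot: [0.005, 0.996, -0.073, 0.041]
wrist_force: [0.2, -0.0, -2.9]
gripper_width: 0.172
```

Call:
apply_moves:
  targets:
    - [[-0.01,0,0.1],[0,0,0],1]
    - [[0,0,0],[0,0,0],1]
    - [[0,0,0],[0,0,0],1]

```text
t: 12.2
tool_pos: [0.5834, 0.2044, 0.1436]
eef_rot: [0.005, 0.996, -0.073, 0.041]
wrist_force: [-0.1, -0.1, -3.1]
gripper_width: 0.176
```

Call:
apply_moves:
  targets:
    - [[-0.01,0,0.1],[0,0,0],1]
    - [[0,0,0],[0,0,0],1]
    - [[0,0,0],[0,0,0],1]

```text
t: 12.5
tool_pos: [0.5834, 0.2044, 0.1425]
eef_rot: [0.005, 0.996, -0.073, 0.041]
wrist_force: [0.3, -0.3, -2.8]
gripper_width: 0.171
```

Call:
apply_moves:
  targets:
    - [[-0.01,0,0.1],[0,0,0],1]
    - [[0,0,0],[0,0,0],1]
    - [[0,0,0],[0,0,0],1]

```text
t: 12.8
tool_pos: [0.5834, 0.2044, 0.1415]
eef_rot: [0.005, 0.996, -0.073, 0.041]
wrist_force: [0.2, -0.4, -3.2]
gripper_width: 0.175
```

Call:
apply_moves:
  targets:
    - [[-0.01,0,0.1],[0,0,0],1]
    - [[0,0,0],[0,0,0],1]
    - [[0,0,0],[0,0,0],1]

```text
t: 13.1
tool_pos: [0.5834, 0.2044, 0.1405]
eef_rot: [0.005, 0.996, -0.073, 0.041]
wrist_force: [-1.0, 0.1, -3.6]
gripper_width: 0.173
```

Call:
apply_moves:
  targets:
    - [[-0.01,0,0.1],[0,0,0],1]
    - [[0,0,0],[0,0,0],1]
    - [[0,0,0],[0,0,0],1]

```text
t: 13.4
tool_pos: [0.5835, 0.2044, 0.1397]
eef_rot: [0.005, 0.996, -0.073, 0.041]
wrist_force: [0.5, 0.3, -1.3]
gripper_width: 0.175
```

```bash
python3 - <<'E'
from h import *
from bench import vision
import cv2
togo([.583,.205,.139])
c=vision.camera("side")["img"][...,::-1]
b=c[100:210,195:325]; cv2.imwrite("pics/s10c.png",cv2.resize(b,None,fx=5,fy=5,interpolation=cv2.INTER_CUBIC))
E
```

```text
t 13.4 pos [0.5835 0.2044 0.1397] yaw -8.37 z [ 0.081 -0.015 -0.997] w 16.1 F [ 0.5  0.3 -1.3]
togo cm [-0.06 -0.05  0.06]
```

View pics/s10c.png

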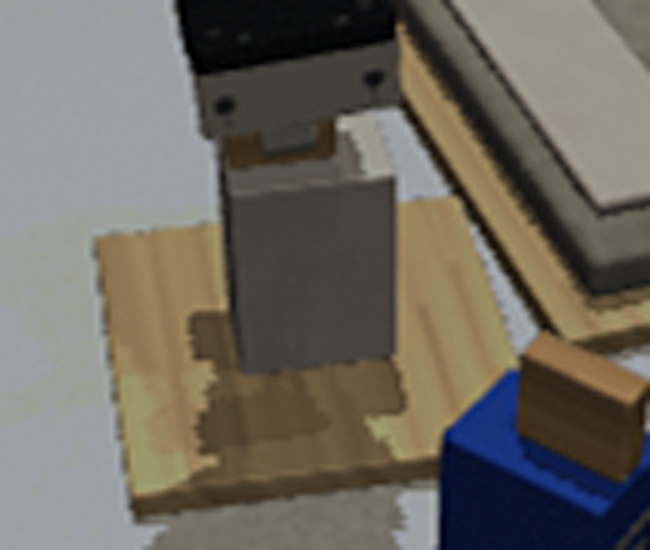

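Contact is starting: the force on the wrist dropped from -3.6 to -1.3 N, and the shadow meets the block. I press a little more so it sits flat.

Call:
apply_moves:
  targets:
    - [[0,0,0.07],[0,0,0],1]
    - [[0,0,0],[0,0,0],1]
    - [[0,0,0],[0,0,0],1]

```text
t: 13.75
tool_pos: [0.5837, 0.2044, 0.1395]
eef_rot: [0.005, 0.996, -0.073, 0.041]
wrist_force: [-1.0, -0.2, 3.9]
gripper_width: 0.171
```

Call:
apply_moves:
  targets:
    - [[0,0,0.07],[0,0,0],1]
    - [[0,0,0],[0,0,0],1]
    - [[0,0,0],[0,0,0],1]

```text
t: 14.05
tool_pos: [0.5841, 0.2043, 0.1395]
eef_rot: [0.005, 0.996, -0.073, 0.042]
wrist_force: [-0.5, -1.8, 8.6]
gripper_width: 0.175
```

Call:
apply_moves:
  targets:
    - [[0,0,0],[0,0,0],1]
    - [[0,0,0],[0,0,0],1]
  force: 6

```text
t: 14.25
tool_pos: [0.5845, 0.2043, 0.1393]
eef_rot: [0.005, 0.996, -0.073, 0.042]
wrist_force: [-0.1, -1.6, 6.1]
gripper_width: 0.172
```

Call:
apply_moves:
  targets:
    - [[0,0,0],[0,0,0],0.6]
    - [[0,0,0],[0,0,0],0.4]
    - [[0,0,0],[0,0,0],0.3]
    - [[0,0,0],[0,0,0],0.3]

```text
t: 14.65
tool_pos: [0.5833, 0.2045, 0.1379]
eef_rot: [0.005, 0.997, -0.073, 0.04]
wrist_force: [0.2, 1.0, -0.5]
gripper_width: 0.344
```

```bash
python3 - <<'E'
from h import *
from bench import vision
import cv2
togo([.583,.205,.139])
c=vision.camera("side")["img"][...,::-1]
b=c[100:210,195:325]; cv2.imwrite("pics/s11c.png",cv2.resize(b,None,fx=5,fy=5,interpolation=cv2.INTER_CUBIC))
cv2.imwrite("pics/w11.png",vision.camera("wrist")["img"][...,::-1])
E
```

```text
t 14.65 pos [0.5833 0.2045 0.1379] yaw -8.36 z [ 0.08  -0.015 -0.997] w 31.6 F [ 0.2  1.  -0.5]
togo cm [-0.03 -0.05 -0.12]
```

View pics/s11c.png

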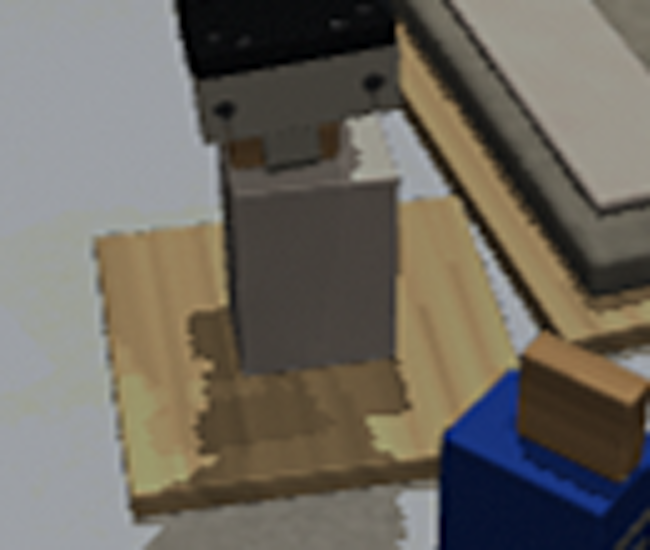

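View pics/w11.png

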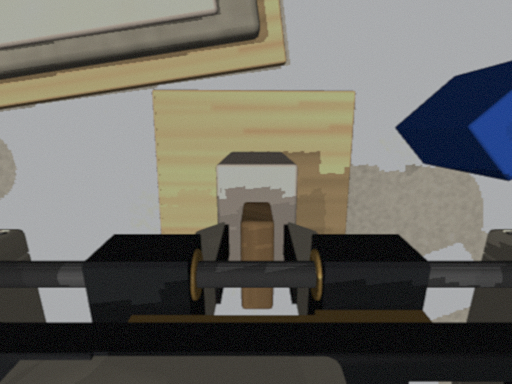

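The jaws are clear of the grip (241–273) on both sides and the mould stands. I retreat straight up.

Call:
apply_moves:
  targets:
    - [[0.08,0,-1],[0,0,0],0.3]
    - [[0.16,0,-2],[0,0,0],0.3]
    - [[0.24,0,-3],[0,0,0],0.3]
    - [[0.24,0,-3],[0,0,0],0.3]
    - [[0.24,0,-3],[0,0,0],0.3]

```text
t: 15.25
tool_pos: [0.5832, 0.2049, 0.2606]
eef_rot: [0.005, 0.996, -0.073, 0.041]
wrist_force: [0.4, 0.3, -0.1]
gripper_width: 0.347
```

Call:
apply_moves:
  targets:
    - [[0.24,0,-3],[0,0,0],0.3]
    - [[-4,0,0],[0,0,0],0.3]
    - [[-4,0,0],[0,0,0],0.3]
    - [[-4,0,0],[0,0,0],0.3]
    - [[0,0,0],[0,0,0],0.3]

```text
t: 15.75
tool_pos: [0.4605, 0.2229, 0.2794]
eef_rot: [0.005, 0.997, -0.072, 0.04]
wrist_force: [0.2, 0.4, -0.6]
gripper_width: 0.353
```

```bash
python3 - <<'E'
from h import *
from bench import vision
import cv2
togo([.583,.205,.139])
for n in("side","top"):
  c=vision.camera(n);pickle.dump(c,open(f"pics/{n}12.pkl","wb"))
  cv2.imwrite(f"pics/{n}12.png",c["img"][...,::-1])
E
```

```text
t 15.75 pos [0.4605 0.2229 0.2794] yaw -8.23 z [ 0.078 -0.015 -0.997] w 32.5 F [ 0.2  0.4 -0.6]
togo cm [11.23 -0.05 14.98]
```

View pics/side12.png

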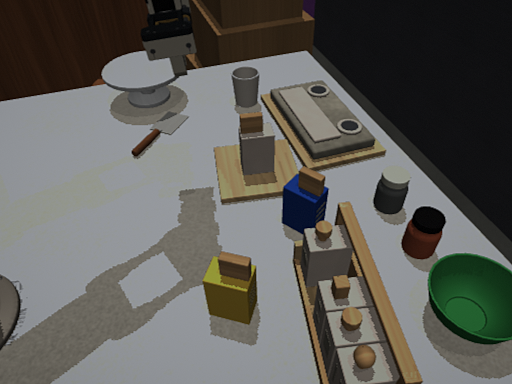

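View pics/top12.png

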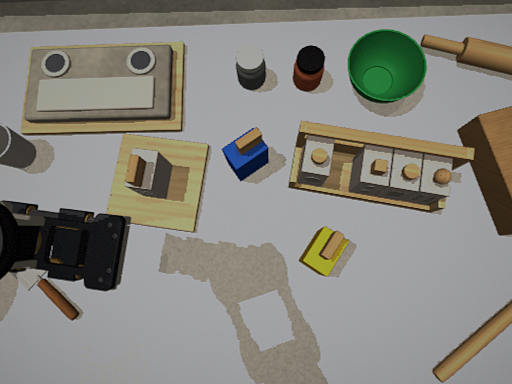

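```bash
python3 - <<'E'
import cv2
b=cv2.imread("pics/top12.png")[125:240,95:220]; cv2.imwrite("pics/t12c.png",cv2.resize(b,None,fx=5,fy=5,interpolation=cv2.INTER_CUBIC))
E
```

```text
(no output)
```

View pics/t12c.png

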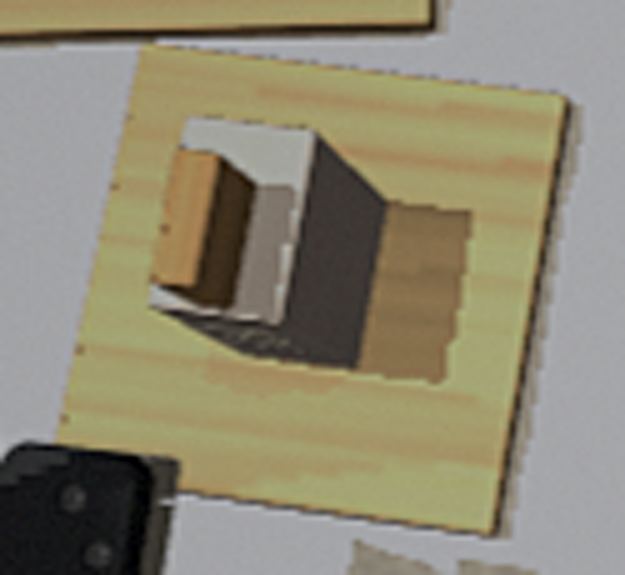

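```bash
python3 - <<'E'
from h import *
t=pickle.load(open("pics/top12.pkl","rb"))
C=lambda U:crop(U,5,(95,125))
P=np.array([ray(t,C(U),.115)[:2] for U in [(187,117),(317,131),(279,325),(148,306)]]);print("block top",P.round(4),P.mean(0))
P=np.array([ray(t,C(U),.155)[:2] for U in [(178,151),(219,153),(194,288),(152,282)]]);print("grip",P.mean(0))
P=np.array([ray(t,C(U),.015)[:2] for U in [(386,204),(356,370),(245,353)]]);print("base corners",P)
E
```

```text
block top [[0.6282 0.2192]
 [0.622  0.1727]
 [0.5532 0.183 ]
 [0.5606 0.2291]] [0.59099003 0.20102548]
grip [0.58122982 0.20217354]
base corners [[0.62169277 0.17456377]
 [0.55411733 0.18423703]
 [0.56164819 0.22918047]]
```

```bash
python3 - <<'E'
from bench import ticket
print(ticket.hand_in())
E
```

```text
the job is handed in; nothing more can be done
None
```

The flat-grip mould, second from the left in the row, now stands upright, grip up, in the middle of the plywood board, and the job is handed in. I pinched its grip and tipped it out to 15° by the gripper (about 10–11° at the block, given the slip below). A wrist-camera picture showed its top clear of the rail, and only then did I lift it. I lowered it in 1 mm steps until it touched the board, pressed it to about 9 N to seat it, then opened the jaws and backed off. The clock read about 16 s at hand-in.

**Final checks:**
- **Position:** in the top camera the block's centre is at (0.591, 0.201). The board's centre measured (0.590, 0.203) from the top camera and (0.594, 0.205) from the wrist camera, so the mould is within about 2–5 mm of the middle.
- **Upright:** the top and base corners line up.
- **Other moulds:** all four still stand in the rack, and the blue and yellow moulds are untouched.
- **Robot:** it is clear of everything.

**Disagreements:**
- **Slip in the grip:** the block turned about 4–5° in the jaws during tipping and lifting. I measured this and corrected it before setting the block down.
- **Height of the block:** the camera estimates of how low it hung differed by about 4 mm, so I set it down by the wrist force instead.

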